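Clamp the slim specimen mount with the ratchet knob

ROBOT

A 6-joint arm with a two-finger parallel gripper is mounted at the origin on a cart in front of the work surface, level with it; the furniture and walls round the work are solid. World frame = base frame: x ahead of the robot, y to its left, z up, the work surface at z = 0. Lengths are in m, angles in rad, forces in N, time in s.
With the tool pointing down it reaches from about 0.3 to 0.825 m from the base axis. Payload 5.4 kg.
Tool frame: the origin (TCP) lies on the centre line of the jaws, within the pads' length; the fingertips stand 8 mm ahead of it and the grasp point (between the pads) lies 11 mm behind it (bot.finger_overhang is the distance from the TCP to the fingertips, in m); z points along the fingers, y is the line along which they close (so a half turn about z gives the same grasp; the last joint's range is limited). The gripper opens to 92 mm and grips with 3 to 60 N. Pads are 20 mm wide; open, the fingers measure 128 mm over their backs; the gripper's body (75 mm by 189 mm) begins 69 mm behind the grasp point.
Start: joints at [0.995, 0.158, 1.597, -0, 1.386, -0.21], TCP at [0.206, 0.537, 0.223] pointing down, gripper open.
Joint ranges: [-2.91, 2.91], [-0.94, 2.29], [0.18, 2.7], [-1.29, 4.43], [0.17, 2.64], [-3, 3]. Speed limits (rad/s): [2.57, 2.57, 3.14, 3.14, 3.14, 3.14].

INTERFACE

Orientations are given as a 3x3 rotation matrix whose columns are the frame's x, y, z axes.
In Python, from plant import sense, eyes, workorder, bot gives the robot as it stands.
- The arm moves only by the tool drive_tool, never from a script. Its argument "series" is a list that holds one entry, the list of rows, each a list of 7 numbers: the turn, a rotation vector about the tool's x, y, z each as a share of 180 degrees, from -1 to 1, then the shift along the tool's x, y, z each as a share of 20 cm, from -1 to 1, then the finger opening in mm, from 0 to 91.9. In form: [[[wx, wy, wz, tx, ty, tz, claw], ...]]. A call has exactly 5 rows; each row is the pose to reach, as a shift and turn from the pose commanded when the call began, along the tool's axes at that moment, turning the shorter way round; what a row does not reach only later rows make up. A row lasts 1/8 s, in which the tool goes at most 62.5 mm and 10.7 degrees, less where a joint would pass 70% of its speed; a pose out of reach is approached as far as the arm can. A call with a number of a shift or a turn outside -1 to 1 is refused whole. A call with a gripper value outside its range is refused whole. The fingers move at their own pace and stop on an object; "newtons" is the grip in N (left out, the last holds). Time passes only in rows, so rows that repeat a pose let the fingers close, or fill a call up. It gives the time, the measured TCP pose, the force, the opening and the grip force at its end, in the units of the state.
- sense(): the state, without advancing time (a new reading comes with each control period).
- eyes.camera(name): name is "scene" or "top"; returns a dict with "image" (420x560x3 uint8, red, green, blue), "range_z" (420x560 float32, m along the optical axis (not along the pixel's ray), 0 where there is no reading), "camera_matrix" (3x3 intrinsics, pixels), "R" (3x3) and "t" (3): a world point X has camera coordinates R X + t. Camera axes: x right, y down, z forward; pixel columns grow to the right and rows downward; lengths in m; the calibration is good to about 2 mm. A picture is of the moment at which its call begins.
- workorder.hand_in(): hands the job in; it is judged then, once.
The state is a dict: "clock": time; "joint_positions": joint angles; "dq": joint speeds; "joint_torque": joint torques, N m; "eef_pos": TCP position; "tcp_rot": TCP orientation; "force": force on the tool from outside, world axes, zero at the start; "moment": the same for the moment, N m; "gripper_width": finger opening in m; "finger_force": force on a finger pad.
Only numpy, scipy, OpenCV 4.12 (cv2) and the standard library are available. Lean on these libraries where they do the work, as an engineer would, in place of code of your own. Each camera call takes 0.05 s, during which the arm holds its last target. There are 200 camera calls.

TASK

Take the one slim specimen mount (25 mm across; the others are 30 mm) out of the tray and stand it upright in the small vice, on the rail between the V-stop and the open jaw. Then turn the vice's ratchet knob clockwise until the mount is clamped in the V and the ratchet has clicked over two or three times, stop there, and let go. Turn by the knob only, never let the ratchet slip more than five clicks, and leave the other three mounts where they are in the tray.

Things in the scene. Friction and masses are not known exactly. Their poses are not given: they have to be found in the camera images.
- slim_center (a point): Centre (half-way up) of the slim mount: a black upright cylinder 25 mm in diameter and 19 mm tall, 35 g, loose, standing in one of the tray's places. Take it by its rim.
- tray: White specimen tray 150 x 220 mm, 20 mm high, fixed. Origin under its centre, y along its long side. Floor 3 mm thick, walls 3 mm; a divider 15 mm high runs along y at x = 0. The four mounts stand on the floor near (-37, -70), (-37, 0), (-37, 70) and (37, 35) mm in its x, y, in changing order: take the slim one with the fingers opening along the tray's y.
- mount_a: 30 mm mount, black cylinder 15 mm tall, loose in the tray; origin under its centre. Not to be moved.
- mount_b: 30 mm mount, black cylinder 17 mm tall, loose in the tray; origin under its centre. Not to be moved.
- mount_c: 30 mm mount, black cylinder 17 mm tall, loose in the tray; origin under its centre. Not to be moved.
- vice: Small specimen vice fixed to the bench. Origin under the centre of its 200 x 90 x 12 mm base plate; x runs from the knob to the V-stop. A rail 20 mm wide, its top 40 mm above the bench, runs along x to the +x end; on it the jaw slides to +x. A housing 54 x 54 mm, 58 mm high, at x = -55 mm carries the knob.
- seat (a point): Where the slim mount's centre lies when pressed into the V-stop: 9.5 mm above the rail. The V-stop is a steel block 16 mm high on the rail, at varying x; its V (120 degrees, 19 mm wide) opens to the vice's -x and touches the mount 10.8 mm to +x of the seat. Set the mount down 2 to 4 mm to -x of the seat, fingers opening along the vice's y: the jaw (no wider) then pushes it home.
- jaw_face (a point): Middle of the jaw's clamping face, which looks to the vice's +x, 8 mm above the rail. The jaw (24 x 19 mm, 16 mm high) starts 21 to 32 mm to -x of the seat; at 12.5 mm from the seat it has closed on the mount.
- knob_grip (a point): Centre of the ratchet knob: upright black knurled cylinder 30 mm in diameter, 30 mm high, axis vertical. Clockwise from above closes the jaw 11 mm per radian at 0.28 N m; once the mount is clamped the torque rises and at about 0.48 N m the ratchet slips: the knob turns on, the ring stands still, and the torque climbs and drops at every click (0.39 rad). The clamping force (18 N) stays when let go.
- knob_mark (a point): While the hand stands still the running torque fades to under 0.06 N m; a clamped knob on the rise of a click goes on pushing back with more than 0.12 N m, and with about none just past it. The point is on the white index line, 15 mm from the axis, half-way up; along the ring's x until the ratchet slips, then moving clockwise round the ring by the slip.
- ring: Steel index ring of the drive under the knob, 26 mm in diameter, 6 mm high, 2 mm below the knob's lower face, with 16 engraved lines. Origin on the axis at its underside, z up; it turns with the knob until the ratchet slips. Not to be gripped: that would go round the ratchet.
- slim_mount: The slim mount's body; origin under its centre, z up its axis.
- jaw: The sliding jaw, axes as the vice's; its origin is not on the jaw itself (it starts at the vice's origin and moves with the jaw): for its place see point jaw_face.
Not all that is in view belongs to the job. What is shaped like the slim_mount but turquoise or yellow is not meant.

How it is judged:
By the outcome, as a careful person would: the job done as asked, in the order asked, and still so for the second after the job is handed in, with the robot touching nothing.
It also fails if it takes over 67 s, if anything falls off the work surface, if the arm or the gripper's body presses on something with over 40 N, if the wrist force passes 120 N, or if a joint passes its speed limit or range.

## Working session

There is one attempt and no reset: what is moved stays moved. The work goes in short steps, Python scripts to look and compute and a tool call to move; the robot and the scene stay as the last step left them, time stands still between calls to the robot, and variables do not carry over. Pictures are saved under pics/ and viewed, at most 10 in all, crops included, and the job is handed in when it is done.

Besides the shell and the picture viewer there is one more tool, called after "Emit:" by a JSON object that holds its "op" and its "data", one argument or row to a line. drive_tool: Moves the arm, as the interface text tells. Its arguments: {"type":"object","properties":{"series":{"type":"array","items":{"type":"array","items":{"type":"array","items":{"type":"number"}}}},"newtons":{"type":"number"}},"required":["series"]}

```bash
ls; mkdir -p pics; python3 - <<'E'
from plant import sense, eyes, workorder, bot
import cv2, numpy as np
for n in("scene","top"):
    c=eyes.camera(n); cv2.imwrite(f"pics/{n}0.png",c["image"][:,:,::-1]); np.savez(f"{n}0.npz",**c)
    print(n,c["camera_matrix"],c["R"],c["t"])
s=sense(); print(s["eef_pos"],s["tcp_rot"],s["clock"])
E
```

```text
pics
scene [[517.86194859   0.         281.11780555]
 [  0.         517.86194859 203.55715449]
 [  0.           0.           1.        ]] [[-0.8291327  -0.55894825 -0.01076206]
 [-0.42977356  0.64959287 -0.62715532]
 [ 0.35753832 -0.51536973 -0.77881987]] [0.43919226 0.2716701  0.92362759]
top [[455.5788037    0.         279.07943819]
 [  0.         455.5788037  206.64453892]
 [  0.           0.           1.        ]] [[ 0.00237151 -0.99955485 -0.02974021]
 [-0.98257525  0.00319808 -0.18583771]
 [ 0.1858501   0.02966271 -0.98213027]] [0.02224078 0.53298233 0.96233504]
[0.20537319 0.53649446 0.22172789] [[-9.33848858e-01  3.57666625e-01 -9.47101254e-04]
 [ 3.57667666e-01  9.33847914e-01 -1.38359553e-03]
 [ 3.89582586e-04 -1.63081660e-03 -9.99998594e-01]] 0.1
```

View pics/scene0.png

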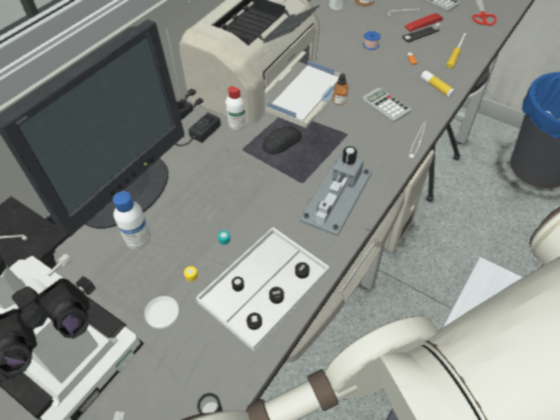

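View pics/top0.png

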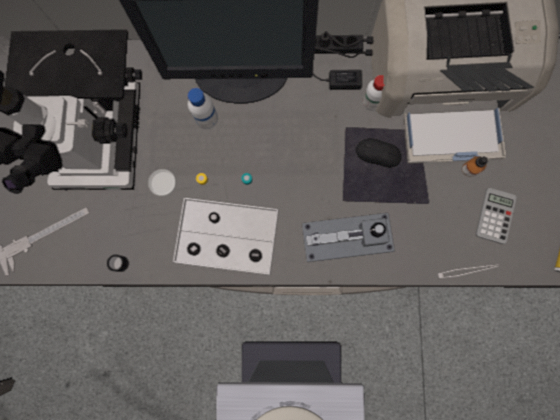

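The top view shows the tray around (226,236) with four mounts at (214,217), (194,249), (223,251) and (256,255). The vice is at (349,236) and its knob at (378,230). In the scene view the lone mount at (237,284) looks the slimmest. Next I'll measure these.

```bash
cat > h.py <<'E'
import numpy as np, cv2
def ray(c,px,z):
    px=np.atleast_2d(np.array(px,float)); K=c["camera_matrix"];R=c["R"];t=c["t"]
    d=np.c_[(px-K[[0,1],2])/K[0,0],np.ones(len(px))]@R; o=-R.T@t
    return o+d*((z-o[2])/d[:,2])[:,None]
def proj(c,X):
    q=np.atleast_2d(X)@c["R"].T+c["t"]; return q[:,:2]/q[:,2:]*c["camera_matrix"][0,0]+c["camera_matrix"][[0,1],2]
def load(n): return dict(np.load(f"{n}.npz"))
E
python3 - <<'E'
from h import *
for n,box in(("top0",(165,190,290,280)),("scene0",(190,225,335,350))):
    c=load(n);x0,y0,x1,y1=box
    im=c["image"][y0:y1,x0:x1]; g=im.max(2)
    w=(g>150).astype(np.uint8)
    cs,_=cv2.findContours(w,0,2); k=max(cs,key=cv2.contourArea); h=cv2.convexHull(k)
    quad=cv2.approxPolyDP(h,6,True)[:,0]+[x0,y0]
    print(n,"tray px",quad.tolist(),"\n",ray(c,quad,0.02).round(3).tolist())
    inside=np.zeros_like(w);cv2.fillConvexPoly(inside,h,1)
    m=((g<75)&(inside>0)).astype(np.uint8)
    N,l,st,ce=cv2.connectedComponentsWithStats(m)
    for i in range(1,N):
        if st[i,4]>30:
            p=ce[i]+[x0,y0]; print(st[i],p.round(1),ray(c,p,.018).round(4))
for n,b in(("top0",(295,200,405,270)),("scene0",(290,130,385,245))):
    c=load(n);x0,y0,x1,y1=b
    cv2.imwrite(f"pics/v_{n}.png",cv2.resize(c["image"][y0:y1,x0:x1,::-1],None,fx=5 if n=="scene0" else 7,fy=5 if n=="scene0" else 7,interpolation=cv2.INTER_CUBIC))
E
```

```text
top0 tray px [[186, 202], [276, 209], [269, 273], [175, 262]] 
 [[0.55, 0.238, 0.02], [0.533, 0.03, 0.02], [0.388, 0.045, 0.02], [0.412, 0.257, 0.02]]
[44 23 11 10 50] [214.3 217.8] [[0.5135 0.1717 0.018 ]]
[23 53 12 12 87] [193.6 248.6] [[0.4429 0.2167 0.018 ]]
[ 52  55  12  12 103] [222.5 250.5] [[0.4385 0.1508 0.018 ]]
[85 60 12 12 95] [255.1 255.3] [[0.4277 0.0767 0.018 ]]
scene0 tray px [[274, 226], [330, 267], [250, 349], [195, 296]] 
 [[0.531, 0.025, 0.02], [0.382, 0.046, 0.02], [0.413, 0.271, 0.02], [0.563, 0.244, 0.02]]
[106  38  12  15 120] [301.6 270.8] [[0.4246 0.0835 0.018 ]]
[43 56 10 10 57] [237.7 286.3] [[0.5083 0.181  0.018 ]]
[ 80  63  13  15 119] [275.9 295.7] [[0.4356 0.1569 0.018 ]]
[ 58  89  13  15 115] [254.  322.1] [[0.4384 0.2242 0.018 ]]
```

View pics/v_top0.png

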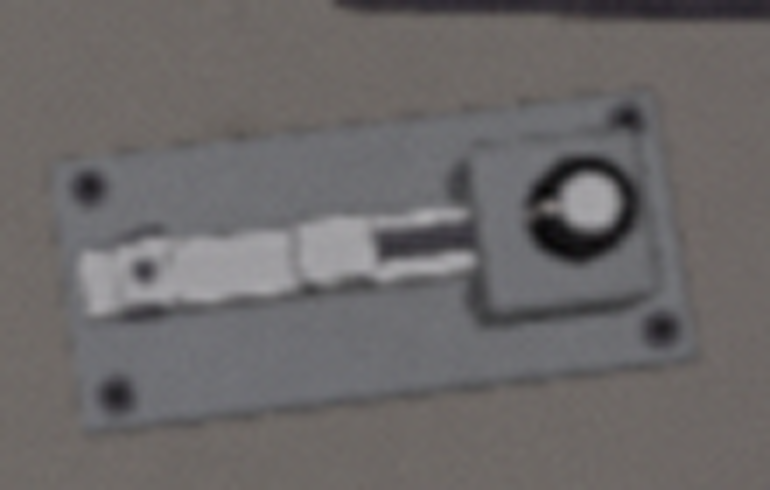

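View pics/v_scene0.png

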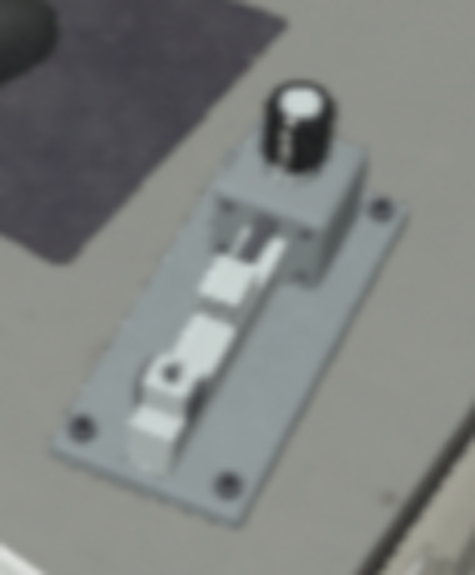

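The lone mount is clearly smaller than the other three in both views. In the vice top crop (×7, offset 295,200):
- knob top at (590,200)
- jaw between x=300 and x=375
- V-stop with a bolt at (145,268)

The plate's corners are visible too. I'll check all of these against the depth clouds.

```bash
python3 - <<'E'
from h import *
def cloud(c):
    v,u=np.mgrid[0:420,0:560]; Z=c["range_z"]; K=c["camera_matrix"]
    P=np.dstack([(u-K[0,2])/K[0,0]*Z,(v-K[1,2])/K[1,1]*Z,Z])
    return (P-c["t"])@c["R"]
for n in("top0","scene0"):
    c=load(n); W=cloud(c)
    def sel(cx,cy,r,z0,z1):
        m=(np.hypot(W[...,0]-cx,W[...,1]-cy)<r)&(W[...,2]>z0)&(W[...,2]<z1)&(c["range_z"]>0); return m
    m=sel(.47,.14,.04,-.02,.03); print(n,"z tray floor",np.percentile(W[m][:,2],[5,50,95]).round(4))
    for a in((.512,.176),(.441,.22),(.437,.154),(.426,.08)):
        m=sel(*a,.026,.011,.03); q=W[m]; print(a,m.sum(),((q.min(0)+q.max(0))/2).round(4),q.mean(0).round(4),np.ptp(q,axis=0).round(4),np.percentile(q[:,2],80).round(4))
    # vice
    kp=ray(c,[(379.3,228.6)] if n=="top0" else [(290+300/5,130+103/5)],.1)[0]; print("knob@.1",kp.round(4))
    for z0,z1 in((.075,.13),):
        m=sel(kp[0],kp[1],.025,z0,z1);q=W[m];print("knobcloud",m.sum(),q.mean(0).round(4),np.ptp(q,axis=0).round(3),np.percentile(q[:,2],[50,90]).round(4))
    if n=="top0": base=np.array([(55,160),(657,90),(692,360),(85,432)])/7+[295,200]
    else: base=np.array([(52,452),(408,207),(238,523)])/5+[290,130]
    b=ray(c,base-0.4,.012); print("base",b.round(4).tolist())
    # profile of heights along vice axis
    if n=="top0":
        C=b.mean(0); ax=(b[0]+b[3]-b[1]-b[2]);ax[2]=0;ax/=np.linalg.norm(ax);print("C",C.round(4),"ax",ax.round(4),np.linalg.norm(b[0]-b[1]),np.linalg.norm(b[0]-b[3]),np.degrees(np.arctan2(ax[1],ax[0])))
        np.savez("vice0.npz",C=C,ax=ax)
    ay=np.array([-ax[1],ax[0],0]); L=(W-C)@ax; M=(W-C)@ay
    m=(abs(M)<.007)&(abs(L)<.11)&(c["range_z"]>0)
    for k in np.arange(-.02,.1,.002):
        mm=m&(abs(L-k)<.0015)
        if mm.any(): print(f"{k*1e3:.0f}:{np.median(W[mm][:,2])*1e3:.1f}",end=" ")
    print()
    m=(abs(L)<.11)&(abs(M)<.05)&(W[...,2]>.032)&(W[...,2]<.075)&(L>-.02);print("rail M range",np.percentile(M[m],[2,50,98]))
    s=np.polyfit(L[m],M[m],1);print("rail slope deg",np.degrees(s[0]),s)
    m=(L<-.02)&(L>-.1)&(abs(M)<.05)&(W[...,2]>.05)&(W[...,2]<.063);print("housing",L[m].min(),L[m].max(),M[m].min(),M[m].max(),np.median(W[m][:,2]))
E
```

```text
top0 z tray floor [0.0012 0.0046 0.0218]
(0.512, 0.176) 100 [0.5148 0.172  0.0191] [0.5149 0.1717 0.022 ] [0.0235 0.0244 0.0144] 0.0241
(0.441, 0.22) 145 [0.4433 0.2169 0.0179] [0.4433 0.2169 0.0188] [0.0294 0.0303 0.0118] 0.0205
(0.437, 0.154) 145 [0.4394 0.1504 0.0188] [0.4392 0.1497 0.021 ] [0.0275 0.0299 0.015 ] 0.023
(0.426, 0.08) 143 [0.4282 0.0759 0.0181] [0.4284 0.0761 0.0209] [0.0272 0.0289 0.0138] 0.0228
knob@.1 [ 0.4765 -0.188   0.1   ]
knobcloud 194 [ 0.4761 -0.1863  0.0966] [0.029 0.031 0.028] [0.0982 0.1007]
base [[0.5032, -0.0305, 0.012], [0.5259, -0.227, 0.012], [0.4378, -0.2345, 0.012], [0.4147, -0.0395, 0.012]]
C [ 0.4704 -0.1329  0.012 ] ax [-0.1161  0.9932  0.    ] 0.19787051718167858 0.08899609637821096 96.6684560577704
-20:46.5 -18:50.7 -16:53.1 -14:53.4 -12:51.7 -10:51.8 -8:52.7 -6:51.2 -4:43.3 -2:46.7 -0:51.6 2:51.9 4:56.3 6:57.4 8:57.4 10:57.0 12:57.7 14:57.6 16:56.8 18:57.2 20:58.2 22:57.1 24:57.6 26:56.7 28:49.9 30:40.9 32:41.0 34:42.6 36:41.2 38:40.7 40:40.7 42:41.5 44:40.9 46:40.1 48:42.1 50:41.8 52:41.8 54:41.0 56:42.4 58:41.9 60:41.9 62:41.8 64:41.2 66:
[... 1005 characters left out ...]
-12:49.8 -10:40.0 -8:50.2 -6:49.4 -4:49.6 -2:-353.7 -0:50.5 2:-353.1 4:-755.4 6:-757.9 8:55.6 10:55.3 12:53.5 14:53.1 16:54.4 18:54.1 20:-753.4 22:54.6 24:54.2 26:53.3 28:47.1 30:43.4 32:38.4 34:38.3 36:39.3 38:38.4 40:39.4 42:37.1 44:-751.6 46:-760.0 48:39.8 50:38.1 52:38.1 54:39.0 56:-757.5 58:-758.2 60:-763.1 62:-759.3 64:-758.9 66:-761.0 68:52.8 70:53.4 72:-349.5 74:-350.6 76:54.6 78:54.6 80:54.1 82:54.5 84:47.4 86:45.8 88:38.4 90:38.9 92:38.4 94:25.1 96:23.4 98:9.1 
rail M range [-0.00940458  0.00378549  0.01408409]
rail slope deg -1.1061358350618113 [-0.01930571  0.00419323]
housing -0.08126431715643377 -0.021626171677227538 -0.02557832239585974 0.028785061824497003 0.05660929385653075
```

The clouds agree with the given sizes: slim mount at about (0.514, 0.173), vice axis at 96.7°, jaw face at L≈28.5 mm and V-stop from about 65 to 84 mm. Starting the approach, with a small helper to compute the moves.

Emit:
{"op": "drive_tool", "data": {
  "series": [
    [[0,0,-0.04,-0.3,-0.16,0.08,60],[0,0,-0.083,-0.6,-0.33,0.16,60],[0,0,-0.083,-0.9,-0.5,0.25,60],[0,0,-0.083,-1.0,-0.55,0.25,60],[0,0,-0.083,-1.0,-0.55,0.25,60]]
  ],
  "newtons": 15
}}

```text
clock: 0.72
eef_pos: [0.3542, 0.3604, 0.1717]
tcp_rot: [[-0.994, 0.109, -0.001], [0.109, 0.994, -0.001], [0.001, -0.001, -1.0]]
force: [-0.1, -0.8, -0.5]
gripper_width: 0.0599
finger_force: 0.0
```

```bash
cat > go.py <<'E'
# usage: go.py x y z yaw_deg -> wz and shares from the present pose (tool down)
import sys, numpy as np
from scipy.spatial.transform import Rotation as Ro
from plant import sense
s=sense(); R=s["tcp_rot"]; p=s["eef_pos"]
print("t",s["clock"],"p",np.round(p,4),"yaw",np.degrees(np.arctan2(R[1,1],R[0,1])).round(1),"q",np.round(s["joint_positions"],2),"F",np.round(s["force"],1),"Mz",np.round(s["moment"][2],3),"w",round(float(s["gripper_width"])*1e3,1),"ff",np.round(s["finger_force"],1))
if len(sys.argv)>4:
    T=list(map(float,sys.argv[1:4])); a=np.radians(float(sys.argv[4]))
    y=np.array([np.cos(a),np.sin(a),0]); z=np.array([0,0,-1.]); G=np.c_[np.cross(y,z),y,z]
    print("w",(Ro.from_matrix(R.T@G).as_rotvec()/np.pi).round(4),"t",(R.T@(np.array(T)-p)/.2).round(4))
E
python3 go.py .5137 .173 .09 84
```

```text
t 0.725 p [0.3542 0.3604 0.1717] yaw 83.7 q [ 0.55  0.02  1.84 -0.    1.28 -0.91] F [-0.1 -0.8 -0.5] Mz 0.013 w 59.9 ff 0.0
w [-0.0005 -0.0004 -0.0016] t [-0.8959 -0.8436  0.4085]
```

Emit:
{"op": "drive_tool", "data": {
  "series": [
    [[0,0,0,-0.22,-0.21,0.1,50],[0,0,0,-0.45,-0.42,0.2,50],[0,0,0,-0.67,-0.63,0.3,50],[0,0,0,-0.896,-0.844,0.4085,50],[0,0,0,-0.896,-0.844,0.4085,50]]
  ]
}}

```text
clock: 1.35
eef_pos: [0.5142, 0.1745, 0.0895]
tcp_rot: [[-0.994, 0.108, -0.002], [0.108, 0.994, -0.0], [0.002, -0.0, -1.0]]
force: [0.1, 0.1, -0.2]
gripper_width: 0.0499
finger_force: 0.0
```

```bash
python3 go.py .5137 .173 .014 84
```

```text
t 1.35 p [0.5142 0.1745 0.0895] yaw 83.8 q [ 0.1   0.22  1.8   0.    1.12 -1.36] F [ 0.1  0.1 -0.2] Mz -0.022 w 49.9 ff 0.0
w [-0.0001 -0.0006 -0.0011] t [ 0.0009 -0.0076  0.3776]
```

Emit:
{"op": "drive_tool", "data": {
  "series": [
    [[0,0,0,0,-0.008,0.15,50],[0,0,0,0,-0.008,0.3,50],[0,0,0,0,-0.008,0.375,50],[0,0,0,0,-0.008,0.375,50],[0,0,0,0,-0.008,0.375,50]]
  ]
}}

```text
clock: 1.98
eef_pos: [0.5143, 0.1751, 0.0172]
tcp_rot: [[-0.995, 0.104, 0.002], [0.104, 0.995, 0.0], [-0.002, 0.001, -1.0]]
force: [0.4, -0.3, 0.8]
gripper_width: 0.0501
finger_force: 0.0
```

Emit:
{"op": "drive_tool", "data": {
  "series": [
    [[0,0,0,0,0,0,35],[0,0,0,0,0,0,30],[0,0,0,0,0,0,20],[0,0,0,0,0,0,15],[0,0,0,0,0,0,15]]
  ]
}}

```text
clock: 2.6
eef_pos: [0.5138, 0.1744, 0.0163]
tcp_rot: [[-0.994, 0.105, 0.001], [0.105, 0.994, 0.0], [-0.001, 0.0, -1.0]]
force: [-0.6, -0.4, 3.7]
gripper_width: 0.0243
finger_force: 15.0
```

```bash
python3 go.py .5137 .173 .1 84
```

```text
t 2.6 p [0.5138 0.1744 0.0163] yaw 84.0 q [ 0.1   0.34  1.83 -0.    0.97 -1.36] F [-0.6 -0.4  3.7] Mz 0.011 w 24.3 ff 15.0
w [ 0.      0.0002 -0.0001] t [-0.0005 -0.0072 -0.4184]
```

Width is 24.3 mm, so this is the slim mount. Lifting, and refining the V position from the saved clouds.

Emit:
{"op": "drive_tool", "data": {
  "series": [
    [[0,0,0,0,0,-0.1,15],[0,0,0,0,0,-0.25,15],[0,0,0,0,0,-0.45,15],[0,0,0,0,0,-0.56,15],[0,0,0,0,0,-0.56,15]]
  ]
}}

```text
clock: 3.22
eef_pos: [0.5147, 0.1745, 0.1294]
tcp_rot: [[-0.994, 0.105, 0.004], [0.105, 0.994, 0.0], [-0.004, 0.001, -1.0]]
force: [1.1, -0.2, -0.0]
gripper_width: 0.0241
finger_force: 15.0
```

```bash
python3 go.py .4623 -.082 .13 6.7; python3 - <<'E'
from h import *
v=np.load("vice0.npz");C,ax=v["C"],v["ax"];ay=np.array([-ax[1],ax[0],0])
for n,dz in(("top0",.0015),("scene0",-.0015)):
    c=load(n);vv,u=np.mgrid[0:420,0:560];Z=c["range_z"];K=c["camera_matrix"]
    W=(np.dstack([(u-K[0,2])/K[0,0]*Z,(vv-K[1,2])/K[1,1]*Z,Z])-c["t"])@c["R"]
    L=(W-C)@ax;M=(W-C)@ay
    hi=(W[...,2]-dz>.048)&(W[...,2]<.07)&(abs(M)<.014)
    for nm,a,b in(("jaw",-.005,.045),("V",.05,.1)):
        m=hi&(L>a)&(L<b);print(n,nm,"L",np.percentile(L[m],[3,97]).round(4),"M",np.percentile(M[m],[3,50,97]).round(4))
        for q in np.arange(-.009,.0131,.003):
            k=m&(abs(M-q)<.002)
            if k.sum()>2: print(f"  {q*1e3:.0f}: {L[k].min()*1e3:.1f} {L[k].max()*1e3:.1f}",end="")
        print()
E
```

```text
t 3.225 p [0.5147 0.1745 0.1294] yaw 84.0 q [ 0.1   0.17  1.78 -0.    1.19 -1.36] F [ 1.1 -0.2 -0. ] Mz 0.011 w 24.1 ff 15.0
w [0.001  0.0008 0.4293] t [ 0.1262 -1.3032 -0.0042]
top0 jaw L [-0.002   0.0276] M [-0.0086  0.0002  0.009 ]
  -9: 5.9 27.3  -6: 3.9 28.1  -3: -2.4 27.8  0: -4.7 28.1  3: -4.0 27.3  6: 5.1 27.7  9: 6.0 27.7
top0 V L [0.0667 0.0834] M [-0.0117  0.0011  0.0125]
  -9: 64.8 82.4  -6: 67.2 82.6  -3: 67.5 83.4  0: 67.9 83.7  3: 68.5 83.8  6: 64.6 83.8  9: 64.6 82.5  12: 69.6 82.6
scene0 jaw L [-0.0037  0.0297] M [-0.0067  0.0024  0.0112]
  -9: 10.2 19.2  -6: 9.7 30.1  -3: -3.5 30.3  0: -3.8 29.7  3: -5.0 29.6  6: -4.6 29.2  9: 5.7 29.7  12: 7.8 27.6
scene0 V L [0.0689 0.0865] M [-0.0107  0.0026  0.0131]
  -9: 71.5 85.8  -6: 69.5 84.8  -3: 69.5 85.6  0: 67.7 86.7  3: 69.0 86.5  6: 64.7 86.9  9: 64.7 87.2  12: 68.8 87.2
```

Emit:
{"op": "drive_tool", "data": {
  "series": [
    [[0,0,0.05,0.02,-0.16,0,15],[0,0,0.1,0.04,-0.34,0,15],[0,0,0.155,0.06,-0.52,0,15],[0,0,0.21,0.08,-0.7,0,15],[0,0,0.25,0.09,-0.85,0,15]]
  ]
}}

```text
clock: 3.85
eef_pos: [0.4761, 0.0063, 0.1259]
tcp_rot: [[-0.625, 0.78, -0.003], [0.78, 0.625, 0.001], [0.002, -0.002, -1.0]]
force: [1.0, -1.0, -0.4]
gripper_width: 0.0245
finger_force: 15.0
```

```bash
python3 go.py .4630 -.0812 .12 6.7
```

```text
t 3.85 p [0.4761 0.0063 0.1259] yaw 38.7 q [-0.24  0.    1.96 -0.    1.18 -0.92] F [ 1.  -1.  -0.4] Mz 0.001 w 24.5 ff 15.0
w [-0.0008 -0.0006  0.1778] t [-0.3006 -0.3247  0.0295]
```

Emit:
{"op": "drive_tool", "data": {
  "series": [
    [[0,0,0.05,-0.09,-0.1,0,15],[0,0,0.1,-0.18,-0.2,0,15],[0,0,0.15,-0.26,-0.28,0,15],[0,0,0.178,-0.3,-0.325,0.03,15],[0,0,0.178,-0.3,-0.325,0.03,15]]
  ]
}}

```text
clock: 4.47
eef_pos: [0.4635, -0.0803, 0.1199]
tcp_rot: [[-0.12, 0.993, -0.003], [0.993, 0.12, 0.002], [0.002, -0.003, -1.0]]
force: [0.6, 0.1, -0.3]
gripper_width: 0.0242
finger_force: 15.0
```

Emit:
{"op": "drive_tool", "data": {
  "series": [
    [[0,0,0,0,0,0.04,15],[0,0,0,0,0,0.08,15],[0,0,0,0,0,0.12,15],[0,0,0,0,0,0.12,15],[0,0,0,0,0,0.12,15]]
  ]
}}

```text
clock: 5.1
eef_pos: [0.4651, -0.0802, 0.098]
tcp_rot: [[-0.121, 0.993, 0.0], [0.993, 0.121, -0.0], [-0.0, 0.0, -1.0]]
force: [-0.0, 0.4, 0.2]
gripper_width: 0.0243
finger_force: 15.0
```

```bash
python3 go.py .4630 -.0812 .056 6.7; python3 - <<'E'
from plant import eyes
import cv2, numpy as np
o=[]
for n,b in(("top",(300,190,400,265)),("scene",(280,130,380,245))):
    c=eyes.camera(n);x0,y0,x1,y1=b;im=cv2.resize(c["image"][y0:y1,x0:x1,::-1],None,fx=4,fy=4,interpolation=cv2.INTER_CUBIC);o.append(cv2.copyMakeBorder(im,0,460-im.shape[0],0,0,0))
cv2.imwrite("pics/above.png",np.hstack(o))
E
```

```text
t 5.1 p [ 0.4651 -0.0802  0.098 ] yaw 7.0 q [-0.43  0.03  2.    0.    1.11 -0.55] F [-0.   0.4  0.2] Mz 0.02 w 24.3 ff 15.0
w [0.0001 0.     0.0014] t [-0.0035 -0.011   0.21  ]
```

View pics/above.png

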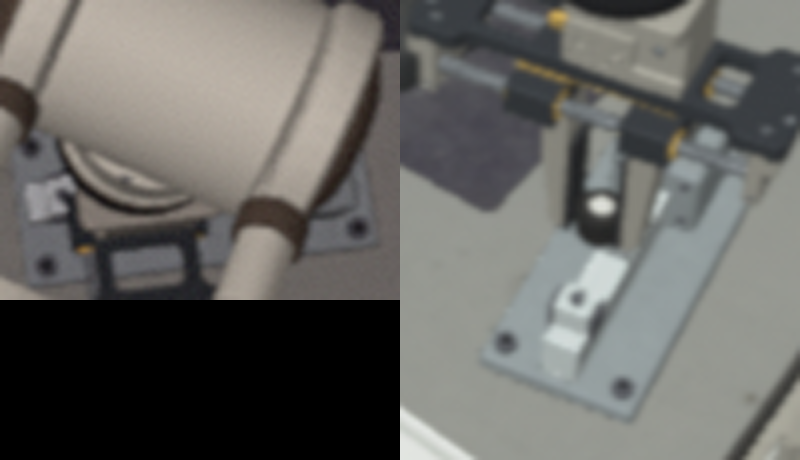

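The scene crop shows the mount held upright, black with a white top at (600,210), above the rail on the jaw side of the V-stop. Lowering.

Emit:
{"op": "drive_tool", "data": {
  "series": [
    [[0,0,0,0,-0.008,0.06,15],[0,0,0,0,-0.008,0.12,15],[0,0,0,0,-0.008,0.17,15],[0,0,0,0,-0.008,0.2,15],[0,0,0,0,-0.008,0.2,15]]
  ]
}}

```text
clock: 5.82
eef_pos: [0.463, -0.0803, 0.0573]
tcp_rot: [[-0.121, 0.993, -0.001], [0.993, 0.121, 0.0], [0.001, -0.001, -1.0]]
force: [-0.5, -0.4, 0.7]
gripper_width: 0.024
finger_force: 15.0
```

Emit:
{"op": "drive_tool", "data": {
  "series": [
    [[0,0,0,0,0,0.003,15],[0,0,0,0,0,0.006,15],[0,0,0,0,0,0.01,15],[0,0,0,0,0,0.01,15],[0,0,0,0,0,0.01,15]]
  ]
}}

```text
clock: 6.45
eef_pos: [0.4634, -0.0805, 0.0559]
tcp_rot: [[-0.121, 0.993, 0.0], [0.993, 0.121, -0.0], [-0.0, 0.0, -1.0]]
force: [0.4, -0.1, -0.1]
gripper_width: 0.0242
finger_force: 15.0
```

```bash
python3 go.py .4630 -.0812 .054 6.7
```

```text
t 6.45 p [ 0.4634 -0.0805  0.0559] yaw 6.9 q [-0.43  0.1   2.02  0.    1.02 -0.55] F [ 0.4 -0.1 -0.1] Mz 0.0 w 24.2 ff 15.0
w [0.     0.     0.0013] t [-0.0034 -0.0022  0.0097]
```

Not touching yet, so I'll lower in 1 mm steps.

Emit:
{"op": "drive_tool", "data": {
  "series": [
    [[0,0,0,0,0,0.003,15],[0,0,0,0,0,0.007,15],[0,0,0,0,0,0.01,15],[0,0,0,0,0,0.01,15],[0,0,0,0,0,0.01,15]]
  ]
}}

```text
clock: 7.08
eef_pos: [0.4634, -0.0805, 0.0539]
tcp_rot: [[-0.121, 0.993, -0.0], [0.993, 0.121, -0.0], [-0.0, -0.0, -1.0]]
force: [-0.3, 0.3, -0.4]
gripper_width: 0.0241
finger_force: 15.0
```

```bash
python3 go.py .4630 -.0812 .054 6.7
```

```text
t 7.075 p [ 0.4634 -0.0805  0.0539] yaw 6.9 q [-0.43  0.1   2.03 -0.    1.02 -0.55] F [-0.3  0.3 -0.4] Mz -0.032 w 24.1 ff 15.0
w [-0.      0.      0.0013] t [-0.0033 -0.0022 -0.0005]
```

Emit:
{"op": "drive_tool", "data": {
  "series": [
    [[0,0,0,0,0,0.002,15],[0,0,0,0,0,0.004,15],[0,0,0,0,0,0.006,15],[0,0,0,0,0,0.006,15],[0,0,0,0,0,0.006,15]]
  ]
}}

```text
clock: 7.7
eef_pos: [0.4634, -0.0805, 0.0533]
tcp_rot: [[-0.121, 0.993, -0.0], [0.993, 0.121, -0.0], [-0.0, -0.0, -1.0]]
force: [-3.1, 0.6, 6.1]
gripper_width: 0.0241
finger_force: 15.0
```

```bash
python3 go.py .4630 -.0812 .054 6.7
```

```text
t 7.7 p [ 0.4634 -0.0805  0.0533] yaw 7.0 q [-0.43  0.1   2.02 -0.    1.02 -0.55] F [-3.1  0.6  6.1] Mz 0.005 w 24.1 ff 15.0
w [-0.0001  0.      0.0014] t [-0.0032 -0.0026 -0.0036]
```

It makes contact at TCP z = 0.0533, as predicted. Release and retreat.

Emit:
{"op": "drive_tool", "data": {
  "series": [
    [[0,0,0,0,0,-0.003,27],[0,0,0,0,0,-0.003,34],[0,0,0,0,0,-0.003,45],[0,0,0,0,0,-0.003,50],[0,0,0,0,0,-0.003,50]]
  ]
}}

```text
clock: 8.32
eef_pos: [0.4633, -0.0805, 0.0533]
tcp_rot: [[-0.121, 0.993, -0.0], [0.993, 0.121, 0.0], [0.0, -0.0, -1.0]]
force: [0.4, 0.4, 0.4]
gripper_width: 0.0503
finger_force: 0.0
```

Emit:
{"op": "drive_tool", "data": {
  "series": [
    [[0,0,0,0,0,-0.1,50],[0,0,0,0,0,-0.3,50],[0,0,0,0,0,-0.55,50],[0,0,0,0,0,-0.6,50],[0,0,0,0,0,-0.6,50]]
  ]
}}

```text
clock: 8.95
eef_pos: [0.4636, -0.0806, 0.1735]
tcp_rot: [[-0.121, 0.993, 0.001], [0.993, 0.121, -0.0], [-0.001, 0.001, -1.0]]
force: [-0.1, 0.0, -1.7]
gripper_width: 0.0498
finger_force: 0.0
```

```bash
python3 go.py .4748 -.1848 .15 67; python3 - <<'E'
from plant import eyes
import cv2, numpy as np
o=[]
for n,b in(("top",(300,190,400,265)),("scene",(280,130,380,245))):
    c=eyes.camera(n);x0,y0,x1,y1=b;im=cv2.resize(c["image"][y0:y1,x0:x1,::-1],None,fx=4,fy=4,interpolation=cv2.INTER_CUBIC);o.append(cv2.copyMakeBorder(im,0,460-im.shape[0],0,0,0)); np.savez(n+"1.npz",**c)
cv2.imwrite("pics/placed.png",np.hstack(o))
E
```

```text
t 8.95 p [ 0.4636 -0.0806  0.1735] yaw 6.9 q [-0.43 -0.07  1.94 -0.    1.28 -0.55] F [-0.1  0.  -1.7] Mz -0.036 w 49.8 ff 0.0
w [ 1.000e-04  3.000e-04 -3.336e-01] t [-0.524  -0.0074  0.1177]
```

View pics/placed.png

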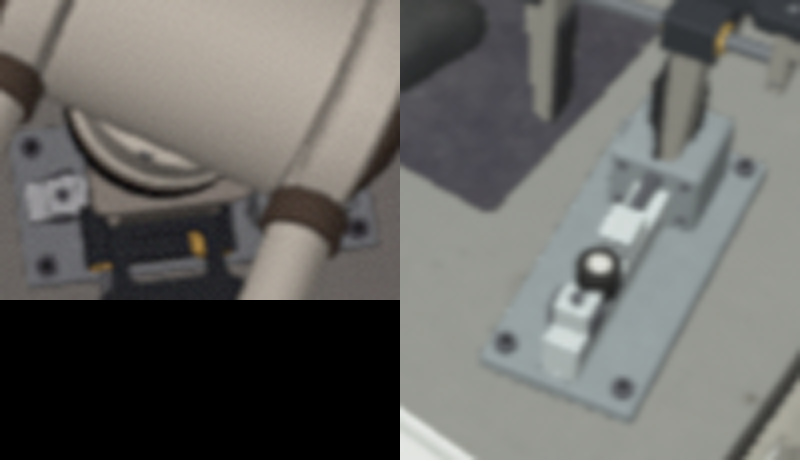

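The scene crop shows the mount upright on the rail at (598,270), between the jaw and the V-stop. On to the knob.

Emit:
{"op": "drive_tool", "data": {
  "series": [
    [[0,0,-0.055,-0.13,0,0,50],[0,0,-0.11,-0.26,0,0,50],[0,0,-0.165,-0.39,0,0,50],[0,0,-0.22,-0.524,-0.007,0,50],[0,0,-0.275,-0.524,-0.007,0,50]]
  ]
}}

```text
clock: 9.68
eef_pos: [0.4736, -0.1857, 0.1711]
tcp_rot: [[-0.835, 0.55, -0.003], [0.55, 0.835, 0.002], [0.004, -0.0, -1.0]]
force: [0.8, -1.0, -0.2]
gripper_width: 0.0501
finger_force: 0.0
```

Emit:
{"op": "drive_tool", "data": {
  "series": [
    [[0,0,-0.04,0,0,0,50],[0,0,-0.058,0,0,0.05,50],[0,0,-0.058,0,0,0.1,50],[0,0,-0.058,0,0,0.15,50],[0,0,-0.058,0,0,0.15,50]]
  ]
}}

```text
clock: 10.3
eef_pos: [0.4737, -0.1841, 0.1417]
tcp_rot: [[-0.919, 0.393, -0.002], [0.393, 0.919, 0.002], [0.003, 0.001, -1.0]]
force: [-1.0, 1.0, -0.4]
gripper_width: 0.0501
finger_force: 0.0
```

```bash
python3 go.py .4748 -.1848 .083 67
```

```text
t 10.3 p [ 0.4737 -0.1841  0.1417] yaw 66.9 q [-0.61  0.07  1.86 -0.    1.21 -1.78] F [-1.   1.  -0.4] Mz -0.034 w 50.1 ff 0.0
w [ 0.0002 -0.0009 -0.0008] t [-0.0072 -0.0015  0.2937]
```

Emit:
{"op": "drive_tool", "data": {
  "series": [
    [[0,0,0,-0.004,0,0.1,50],[0,0,0,-0.004,0,0.2,50],[0,0,0,-0.004,0,0.29,50],[0,0,0,-0.004,0,0.29,50],[0,0,0,-0.004,0,0.29,50]]
  ]
}}

```text
clock: 10.92
eef_pos: [0.4758, -0.1853, 0.086]
tcp_rot: [[-0.92, 0.393, 0.001], [0.393, 0.92, -0.001], [-0.001, -0.0, -1.0]]
force: [-0.2, 0.4, 0.6]
gripper_width: 0.0498
finger_force: 0.0
```

Emit:
{"op": "drive_tool", "data": {
  "series": [
    [[0,0,0,0,0,0,38],[0,0,0,0,0,0,32],[0,0,0,0,0,0,25],[0,0,0,0,0,0,20],[0,0,0,0,0,0,20]]
  ],
  "newtons": 10
}}

```text
clock: 11.55
eef_pos: [0.4756, -0.1858, 0.0859]
tcp_rot: [[-0.92, 0.393, 0.0], [0.393, 0.92, -0.002], [-0.001, -0.001, -1.0]]
force: [-2.2, -4.9, 3.8]
gripper_width: 0.0298
finger_force: 10.0
```

```bash
python3 go.py .4748 -.1848 .083 67
```

```text
t 11.55 p [ 0.4756 -0.1858  0.0859] yaw 66.9 q [-0.61  0.15  1.9  -0.    1.09 -1.78] F [-2.2 -4.9  3.8] Mz -0.024 w 29.8 ff 10.0
w [-0.0004  0.0003 -0.0007] t [0.0056 0.0033 0.0146]
```

Emit:
{"op": "drive_tool", "data": {
  "series": [
    [[0,0,0,0,-0.004,0,20],[0,0,0.04,0,-0.004,0,20],[0,0,0.08,0,-0.004,0,20],[0,0,0.12,0,-0.004,0,20],[0,0,0.16,0,-0.004,0,20]]
  ],
  "newtons": 50
}}

```text
clock: 12.18
eef_pos: [0.4761, -0.1851, 0.0859]
tcp_rot: [[-0.614, 0.789, 0.002], [0.789, 0.614, 0.001], [-0.001, 0.002, -1.0]]
force: [0.6, 0.2, 4.2]
gripper_width: 0.0289
finger_force: 50.0
```

```bash
python3 go.py; python3 - <<'E'
from plant import sense
s=sense();print(s["moment"],s["tcp_rot"].T@s["force"])
E
```

```text
t 12.175 p [ 0.4761 -0.1851  0.0859] yaw 37.9 q [-0.61  0.15  1.9   0.    1.09 -1.27] F [0.6 0.2 4.2] Mz 0.262 w 28.9 ff 50.0
[ 0.20109602 -0.20978583  0.26191541] [-0.20195473  0.62455045 -4.15400031]
```

Well centred; the running torque is 0.26 N m as stated. Continuing.

Emit:
{"op": "drive_tool", "data": {
  "series": [
    [[0,0,0.03,0,0,0,20],[0,0,0.06,0,0,0,20],[0,0,0.09,0,0,0,20],[0,0,0.12,0,0,0,20],[0,0,0.15,0,0,0,20]]
  ]
}}

```text
clock: 12.8
eef_pos: [0.4769, -0.1848, 0.0859]
tcp_rot: [[-0.189, 0.982, 0.004], [0.982, 0.189, 0.001], [0.001, 0.005, -1.0]]
force: [3.7, 1.9, 3.0]
gripper_width: 0.0286
finger_force: 50.0
```

```bash
python3 go.py
```

```text
t 12.8 p [ 0.4769 -0.1848  0.0859] yaw 10.9 q [-0.61  0.15  1.9   0.    1.09 -0.8 ] F [3.7 1.9 3. ] Mz 0.249 w 28.6 ff 50.0
```

Emit:
{"op": "drive_tool", "data": {
  "series": [
    [[0,0,0.012,0,0,0,20],[0,0,0.024,0,0,0,20],[0,0,0.036,0,0,0,20],[0,0,0.048,0,0,0,20],[0,0,0.06,0,0,0,20]]
  ]
}}

```text
clock: 13.42
eef_pos: [0.4773, -0.1848, 0.086]
tcp_rot: [[-0.004, 1.0, 0.005], [1.0, 0.004, 0.001], [0.001, 0.005, -1.0]]
force: [6.0, 1.2, 1.9]
gripper_width: 0.0286
finger_force: 50.0
```

```bash
python3 go.py
```

```text
t 13.425 p [ 0.4773 -0.1848  0.086 ] yaw 0.2 q [-0.61  0.15  1.9   0.    1.09 -0.61] F [6.  1.2 1.9] Mz 0.358 w 28.6 ff 50.0
```

Torque is rising, so the mount is clamping. From here I'll use small steps, tracking Mz to count drops.

Emit:
{"op": "drive_tool", "data": {
  "series": [
    [[0,0,0.007,0,0.003,0,20],[0,0,0.014,0,0.003,0,20],[0,0,0.02,0,0.003,0,20],[0,0,0.027,0,0.003,0,20],[0,0,0.034,0,0.003,0,20]]
  ]
}}

```text
clock: 14.05
eef_pos: [0.4775, -0.1849, 0.0859]
tcp_rot: [[0.103, 0.995, 0.004], [0.995, -0.103, 0.001], [0.002, 0.004, -1.0]]
force: [6.2, 3.2, 2.9]
gripper_width: 0.0288
finger_force: 50.0
```

```bash
python3 go.py
```

```text
t 14.05 p [ 0.4775 -0.1849  0.0859] yaw -5.9 q [-0.61  0.15  1.9   0.    1.09 -0.51] F [6.2 3.2 2.9] Mz 0.343 w 28.8 ff 50.0
```

Emit:
{"op": "drive_tool", "data": {
  "series": [
    [[0,0,0.007,0,0,0,20],[0,0,0.014,0,0,0,20],[0,0,0.02,0,0,0,20],[0,0,0.027,0,0,0,20],[0,0,0.034,0,0,0,20]]
  ]
}}

```text
clock: 14.68
eef_pos: [0.4777, -0.1849, 0.0859]
tcp_rot: [[0.208, 0.978, 0.005], [0.978, -0.208, 0.001], [0.002, 0.005, -1.0]]
force: [6.8, 3.1, 2.4]
gripper_width: 0.0289
finger_force: 50.0
```

```bash
python3 go.py
```

```text
t 14.675 p [ 0.4777 -0.1849  0.0859] yaw -12.0 q [-0.61  0.15  1.9   0.    1.09 -0.4 ] F [6.8 3.1 2.4] Mz 0.538 w 28.9 ff 50.0
```

Emit:
{"op": "drive_tool", "data": {
  "series": [
    [[0,0,0.007,0,0,0,20],[0,0,0.014,0,0,0,20],[0,0,0.02,0,0,0,20],[0,0,0.027,0,0,0,20],[0,0,0.034,0,0,0,20]]
  ]
}}

```text
clock: 15.3
eef_pos: [0.4779, -0.185, 0.086]
tcp_rot: [[0.311, 0.95, 0.005], [0.95, -0.311, 0.001], [0.002, 0.005, -1.0]]
force: [7.6, 2.5, 1.2]
gripper_width: 0.0292
finger_force: 50.0
```

```bash
python3 go.py
```

```text
t 15.3 p [ 0.4779 -0.185   0.086 ] yaw -18.1 q [-0.61  0.15  1.9   0.    1.09 -0.29] F [7.6 2.5 1.2] Mz 0.266 w 29.2 ff 50.0
```

Emit:
{"op": "drive_tool", "data": {
  "series": [
    [[0,0,0.007,0,0.004,0,20],[0,0,0.014,0,0.004,0,20],[0,0,0.02,0,0.004,0,20],[0,0,0.027,0,0.004,0,20],[0,0,0.034,0,0.004,0,20]]
  ]
}}

```text
clock: 15.92
eef_pos: [0.4782, -0.1851, 0.086]
tcp_rot: [[0.412, 0.911, 0.004], [0.911, -0.412, 0.001], [0.003, 0.003, -1.0]]
force: [5.8, 3.3, 3.2]
gripper_width: 0.0287
finger_force: 50.0
```

```bash
python3 go.py
```

```text
t 15.925 p [ 0.4782 -0.1851  0.086 ] yaw -24.3 q [-0.61  0.15  1.9   0.    1.09 -0.19] F [5.8 3.3 3.2] Mz -0.071 w 28.7 ff 50.0
```

Emit:
{"op": "drive_tool", "data": {
  "series": [
    [[0,0,0.007,0,0,0,20],[0,0,0.014,0,0,0,20],[0,0,0.02,0,0,0,20],[0,0,0.027,0,0,0,20],[0,0,0.034,0,0,0,20]]
  ]
}}

```text
clock: 16.55
eef_pos: [0.4784, -0.1852, 0.0859]
tcp_rot: [[0.506, 0.863, 0.005], [0.863, -0.506, 0.001], [0.003, 0.003, -1.0]]
force: [5.8, 2.8, 2.6]
gripper_width: 0.0287
finger_force: 50.0
```

```bash
python3 go.py
```

```text
t 16.55 p [ 0.4784 -0.1852  0.0859] yaw -30.4 q [-0.61  0.15  1.9   0.    1.09 -0.08] F [5.8 2.8 2.6] Mz 0.203 w 28.7 ff 50.0
```

Emit:
{"op": "drive_tool", "data": {
  "series": [
    [[0,0,0.007,0,0,0,20],[0,0,0.014,0,0,0,20],[0,0,0.02,0,0,0,20],[0,0,0.027,0,0,0,20],[0,0,0.034,0,0,0,20]]
  ]
}}

```text
clock: 17.18
eef_pos: [0.4785, -0.1854, 0.086]
tcp_rot: [[0.594, 0.804, 0.005], [0.804, -0.594, 0.001], [0.003, 0.004, -1.0]]
force: [7.2, 2.2, 1.5]
gripper_width: 0.0289
finger_force: 50.0
```

```bash
python3 go.py
```

```text
t 17.175 p [ 0.4785 -0.1854  0.086 ] yaw -36.5 q [-0.61  0.15  1.9   0.    1.09  0.03] F [7.2 2.2 1.5] Mz 0.455 w 28.9 ff 50.0
```

Click 1 dropped between yaw −12° and −24°. The second peak is now at about −37°, which fits the 22.3° period. Going on past the second and third drops.

Emit:
{"op": "drive_tool", "data": {
  "series": [
    [[0,0,0.01,0,0.003,0,20],[0,0,0.02,0,0.003,0,20],[0,0,0.03,0,0.003,0,20],[0,0,0.04,0,0.003,0,20],[0,0,0.05,0,0.003,0,20]]
  ]
}}

```text
clock: 17.8
eef_pos: [0.4788, -0.1856, 0.086]
tcp_rot: [[0.714, 0.7, 0.005], [0.7, -0.714, 0.001], [0.004, 0.002, -1.0]]
force: [6.6, 2.6, 2.1]
gripper_width: 0.0287
finger_force: 50.0
```

```bash
python3 go.py
```

```text
t 17.8 p [ 0.4788 -0.1856  0.086 ] yaw -45.6 q [-0.61  0.15  1.89  0.    1.09  0.19] F [6.6 2.6 2.1] Mz -0.142 w 28.7 ff 50.0
```

Emit:
{"op": "drive_tool", "data": {
  "series": [
    [[0,0,0.01,0,0,0,20],[0,0,0.02,0,0,0,20],[0,0,0.03,0,0,0,20],[0,0,0.04,0,0,0,20],[0,0,0.04,0,0,0,20]]
  ]
}}

```text
clock: 18.42
eef_pos: [0.479, -0.1858, 0.086]
tcp_rot: [[0.795, 0.606, 0.005], [0.606, -0.795, 0.001], [0.004, 0.003, -1.0]]
force: [6.1, 2.5, 1.2]
gripper_width: 0.0288
finger_force: 50.0
```

```bash
python3 go.py
```

```text
t 18.425 p [ 0.479  -0.1858  0.086 ] yaw -52.7 q [-0.61  0.15  1.89  0.    1.09  0.31] F [6.1 2.5 1.2] Mz 0.106 w 28.8 ff 50.0
```

Two clean drops so far, and we now sit about 0.4 of a click beyond the second. Stopping here, letting go, and checking.

Emit:
{"op": "drive_tool", "data": {
  "series": [
    [[0,0,0,0,0,0,34],[0,0,0,0,0,0,42],[0,0,0,0,0,0,50],[0,0,0,0,0,0,50],[0,0,0,0,0,0,50]]
  ]
}}

```text
clock: 19.05
eef_pos: [0.4768, -0.1863, 0.0852]
tcp_rot: [[0.795, 0.607, -0.0], [0.607, -0.795, 0.0], [-0.0, -0.0, -1.0]]
force: [0.1, -0.0, -0.3]
gripper_width: 0.0502
finger_force: 0.0
```

Emit:
{"op": "drive_tool", "data": {
  "series": [
    [[0,0,0,0,0,-0.1,50],[0,0,0,0,0,-0.3,50],[0,0,0,0,0,-0.5,50],[0,0,0,0,0,-0.6,50],[0,0,0,0,0,-0.6,50]]
  ]
}}

```text
clock: 19.68
eef_pos: [0.4779, -0.187, 0.2071]
tcp_rot: [[0.795, 0.607, 0.003], [0.607, -0.795, -0.002], [0.001, 0.004, -1.0]]
force: [-0.0, 0.4, -1.0]
gripper_width: 0.0501
finger_force: 0.0
```

```bash
python3 go.py .36 .15 .22 -52
```

```text
t 19.675 p [ 0.4779 -0.187   0.2071] yaw -52.6 q [-0.61  0.01  1.79  0.    1.34  0.31] F [-0.   0.4 -1. ] Mz -0.032 w 50.1 ff 0.0
w [ 0.0012 -0.0004 -0.0036] t [ 0.5542 -1.6968 -0.0704]
```

Emit:
{"op": "drive_tool", "data": {
  "series": [
    [[0,0,0,0.07,-0.2,-0.03,50],[0,0,0,0.15,-0.45,-0.06,50],[0,0,0,0.23,-0.7,-0.06,50],[0,0,0,0.3,-0.95,-0.06,50],[0,0,0,0.3,-0.95,-0.06,50]]
  ]
}}

```text
clock: 20.3
eef_pos: [0.4075, 0.0036, 0.2156]
tcp_rot: [[0.792, 0.61, -0.002], [0.61, -0.792, 0.001], [-0.001, -0.002, -1.0]]
force: [-0.2, -0.2, -0.2]
gripper_width: 0.0499
finger_force: 0.0
```

Emit:
{"op": "drive_tool", "data": {
  "series": [
    [[0,0,0,0.07,-0.2,0,50],[0,0,0,0.15,-0.45,0,50],[0,0,0,0.23,-0.7,0,50],[0,0,0,0.23,-0.7,0,50],[0,0,0,0.23,-0.7,0,50]]
  ]
}}

```text
clock: 20.92
eef_pos: [0.3612, 0.1394, 0.2167]
tcp_rot: [[0.795, 0.607, -0.001], [0.607, -0.795, -0.001], [-0.001, 0.0, -1.0]]
force: [-0.4, 0.3, 0.5]
gripper_width: 0.0497
finger_force: 0.0
```

```bash
python3 - <<'E'
from plant import eyes
from h import *
o=[]
v=np.load("vice0.npz");C,ax=v["C"],v["ax"];ay=np.array([-ax[1],ax[0],0])
for n,b,f in(("top",(295,200,405,270),4),("scene",(290,130,385,245),4)):
    c=eyes.camera(n);x0,y0,x1,y1=b;im=cv2.resize(c["image"][y0:y1,x0:x1,::-1],None,fx=f,fy=f,interpolation=cv2.INTER_CUBIC);o.append(cv2.copyMakeBorder(im,0,460-im.shape[0],0,0,0))
    vv,u=np.mgrid[0:420,0:560];Z=c["range_z"];K=c["camera_matrix"]
    W=(np.dstack([(u-K[0,2])/K[0,0]*Z,(vv-K[1,2])/K[1,1]*Z,Z])-c["t"])@c["R"];L=(W-C)@ax;M=(W-C)@ay
    m=(abs(M)<.006)&(Z>0)
    print(n,[f"{k*1e3:.0f}:{np.median(W[m&(abs(L-k)<.0015)][:,2])*1e3:.0f}" for k in np.arange(0,.1,.003) if (m&(abs(L-k)<.0015)).any()])
cv2.imwrite("pics/done.png",np.hstack(o))
E
```

```text
top ['0:52', '3:53', '6:52', '9:52', '12:53', '15:55', '18:58', '21:58', '24:57', '27:55', '30:58', '33:58', '36:56', '39:57', '42:60', '45:61', '48:61', '51:59', '54:62', '57:60', '60:60', '63:60', '66:58', '69:57', '72:58', '75:60', '78:59', '81:58', '84:53', '87:42', '90:40', '93:39', '96:14', '99:8']
scene ['0:-759', '3:-764', '6:-765', '9:-760', '12:-760', '15:-758', '18:-761', '21:-761', '24:-763', '27:-759', '30:-761', '33:-763', '36:-761', '39:-761', '42:-760', '45:-760', '48:-760', '51:-761', '54:-762', '57:-759', '60:-760', '63:-760', '66:-762', '69:-761', '72:-762', '75:-758', '81:-759', '84:-757', '87:-761', '90:-762', '93:-759', '96:-761', '99:-761']
```

View pics/done.png

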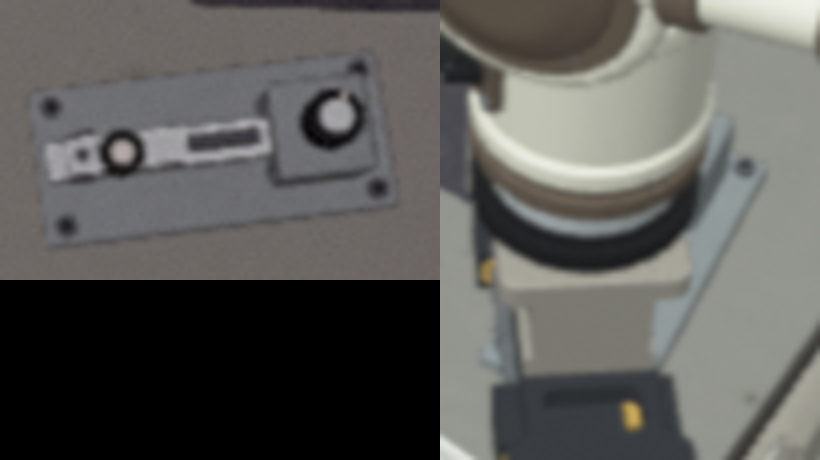

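The top crop shows the mount at (122,152) held between the jaw and the V-stop. The knob mark has turned about 118°. Jaw travel of about 13 mm accounts for roughly 68° of that, leaving about 50° of slip, or 2.2 clicks, which agrees with the torque record. Handing in.

```bash
python3 -c "
from plant import workorder
print(workorder.hand_in())"
```

```text
the job is handed in; nothing more can be done
None
```

The slim mount is clamped upright in the V of the vice, the ratchet clicked over twice (about 2.2 clicks of slip), the knob is released, the other three mounts were not touched, and the job is handed in at about 21 s; no verdict was shown.

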